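# Set the bottle labeller's gated lever for tall bottles

## Task

The labelling machine on the shop counter has to run tall bottles next. Take its upright lever out of the parking slot, guide it along the zigzag gate without forcing it against the walls, and leave it fully home in the slot that points at the tall, slim sample bottle standing on the machine's base.

Things in the scene. Friction and masses are not known exactly. Their poses are not given: they have to be found in the camera images.
- labeller: Fixed machine: white housing 150 x 250 mm on a grey base 14 mm thick. Origin on the counter under the gate's centre; x across the gate, roughly away from the robot (yaw within 20 deg), y along it towards the roller bed and reel (y over 130 mm, up to 134 mm high), z up. Rubber nests 68 mm square at x,y = (+112,+27), (-112,-27), (+112,-81) mm hold a bottle, a jar and a can, in any order.
- gate (a point): Gate centre on the housing's bare steel top, 106 mm above the counter; axes as labeller. A channel along y at x = 0, y = -81 to +81 mm; four slots leave it along x. Homes of the post's centre: parking, where it starts, (-35,+81); then (+35,+27), (-35,-27), (+35,-81) mm, each pointing at a nest. All 24 mm wide: the post has 6 mm play each way and meets a slot's end wall at |x| = 41 mm.
- lever: Upright steel post, diameter 12 mm, rising through the gate, with a round black knob 30 mm in diameter and 34 mm high. Origin: the knob's centre, 167 mm above the counter, on the post's axis. It stays upright at that height, slides in x and y within the gate (no lifting, tilting or springing back), needs about 2 N, and stays where it is left.
- sample_bottle: The tall sample: slim amber bottle with a neck and brass cap, 48 mm in diameter, 135 mm high, fixed upright in one of the three nests. Origin: centre of its underside, 18 mm above the counter, over the nest's centre. The other samples are a jar 62 mm high and a can 88 mm high.

How it is judged:
By the outcome, as a careful person would: the job done as asked, in the order asked, and still so for the second after the job is handed in, with the robot touching nothing.
It also fails if it takes over 32 s, if anything falls off the work surface, if the arm or the gripper's body presses on something with over 40 N, if the wrist force passes 120 N, or if a joint passes its speed limit or range.

## Robot

A 7-joint arm with a two-finger parallel gripper is mounted at the origin on the work surface. World frame = base frame: x ahead of the robot, y to its left, z up, the work surface at z = 0. Lengths are in m, angles in rad, forces in N, time in s.
With the tool pointing down it reaches from about 0.425 to 0.875 m from the base axis. Payload 4.7 kg.
Tool frame: the origin (TCP) lies at the very end of the fingers, on their centre line; the grasp point (between the pads) lies 19 mm behind it; z points along the fingers, y is the direction in which the jaws open and shut (so a half turn about z gives the same grasp; the last joint's range is limited). The gripper opens to 87 mm and grips with 3 to 60 N. Pads are 19 mm wide; open, the fingers measure 117 mm over their backs; the gripper's body (75 mm by 190 mm) begins 51 mm behind the grasp point.
Start: joints at [1.168, 0.321, -0.07, 1.45, 0.023, 1.371, -0.057], TCP at [0.263, -0.594, 0.197] pointing down, gripper open.
Joint ranges: [-2.86, 2.86], [-0.3, 2.09], [-1.38, 1.24], [0.06, 2.45], [-1.56, 4.7], [0.09, 2.05], [-2.69, 2.69]. Speed limits (rad/s): [2.57, 2.57, 3.14, 3.14, 3.14, 3.14, 3.14].

## Interface

Orientations are given as a rotation vector (axis times angle).
In Python, from bench import * gives the robot as it stands.
- The arm moves only by the shell command python3 -m jog 'ROWS' [OPENING] [FORCE]. ROWS is JSON, a list of rows, each a list of 4 numbers: the shift along the world's x, y, z in mm, then the turn about the world's z in rad. In form: [[x, y, z, twist], ...]. A call has exactly 8 rows; each row is the pose to reach, as a shift and turn from the pose commanded when the call began; what a row does not reach only later rows make up. A row lasts 1/8 s, in which the tool goes at most 62.5 mm and 10.7 degrees, less where a joint would pass 70% of its speed; a pose out of reach is approached as far as the arm can. A call with a gripper value outside its range is refused whole. OPENING is the opening, from -1 (shut) to 1 (fully open), set as the call begins (- or left out, the last holds). The fingers move at their own pace and stop on an object; FORCE is the grip in N (left out, the last holds). Time passes only in rows, so rows that repeat a pose let the fingers close, or fill a call up. It gives the time, the measured TCP pose, the force and the opening at its end, in the units of the state.
- get_state(): the state, without advancing time (a new reading comes with each control period).
- get_image(name): name is "side" or "top"; returns a dict with "image" (480x640x3 uint8, red, green, blue), "fx", "fy", "cx", "cy" (pixels), "position" and "rotation" of the camera in the world. Camera axes: x right, y down, z forward; pixel columns grow to the right and rows downward; lengths in m; the calibration is good to about 2 mm. A picture is of the moment at which its call begins. There is no depth.
- close_job(): hands the job in, once; it reports no verdict.
The state is a dict: "time": time; "joint_positions": joint angles; "qd": joint speeds; "joint_torque": joint torques, N m; "position": TCP position; "tool_rot": TCP orientation; "ft_force": force on the tool from outside, world axes, zero at the start; "torque": the same for the moment, N m; "grip_width": opening from 0.0 (shut) to 1.0 (fully open).
Only numpy, scipy, OpenCV 4.12 (cv2) and the standard library are available. Lean on these libraries where they do the work, as an engineer would, in place of code of your own. Each camera call takes 0.05 s, during which the arm holds its last target. There are 200 camera calls.

## Working session

There is one attempt and no reset: what is moved stays moved. The work goes in short steps, Python scripts to look and compute and a shell command to move; the robot and the scene stay as the last step left them, time stands still between calls to the robot, and variables do not carry over. Pictures are saved under pics/ and viewed, about 8 in all and at most 12, crops included, and the job is handed in when it is done.

```bash
mkdir -p pics
cat > h.py <<'E'
from bench import *
import numpy as np, cv2
def snap(n,f):
    d=get_image(n); cv2.imwrite('pics/'+f,d['image'][:,:,::-1]); np.save('pics/'+n+'.npy',d,allow_pickle=True); return d
def load(n): return np.load('pics/'+n+'.npy',allow_pickle=True).item()
def ray(d,u,v,z):
    r=np.array(d['rotation'])@np.array([(u-d['cx'])/d['fx'],(v-d['cy'])/d['fy'],1]); p=np.array(d['position']); return p+r*(z-p[2])/r[2]
def proj(d,P):
    c=np.array(d['rotation']).T@(np.array(P)-d['position']); return d['cx']+d['fx']*c[0]/c[2], d['cy']+d['fy']*c[1]/c[2]
E
python3 - <<'E'
from h import *
for n in('top','side'):
    d=snap(n,n+'1.png'); print(d['position'],d['rotation'],d['fx'])
s=get_state();print(s)
E
```

```text
[0.46319599 0.04291136 1.0321018 ] [-2.11473156  2.14579662 -0.10910764] 616.9114635281262
[0.37149866 0.67410967 0.56169915] [-0.48422258  2.58070798 -1.40637368] 548.3026975917664
{'time': 0.1, 'joint_positions': array([ 1.16810705,  0.32174493, -0.0700965 ,  1.45155911,  0.0226244 ,
        1.37083356, -0.05690839]), 'qd': array([ 0.00075087, -0.0011001 ,  0.00086797, -0.00292623,  0.00113704,
       -0.00027203, -0.00139248]), 'joint_torque': array([ 6.42486411e-04, -4.92569911e+01, -4.05156948e-01, -3.13397741e+01,
       -6.37665647e-02,  3.94969981e-02,  1.00959035e-04]), 'position': array([ 0.26286313, -0.59386919,  0.19607054]), 'tool_rot': array([-3.07195486e+00, -6.49667273e-01,  7.47643810e-04]), 'ft_force': array([ 0.23742188, -0.64253733,  0.35087306]), 'torque': array([-0.01451497,  0.01336156, -0.00523149]), 'grip_width': 1.0013677267460155}
```

View pics/top1.png

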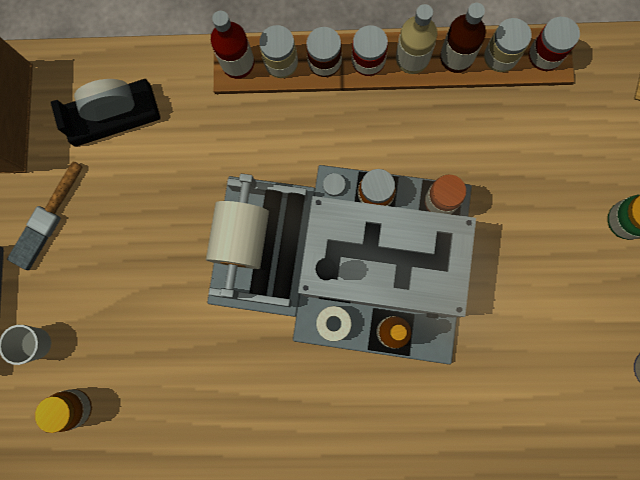

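View pics/side1.png

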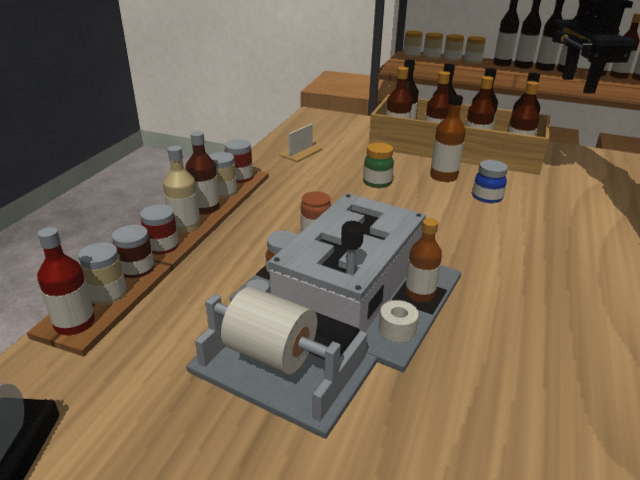

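The top view shows the gate with the knob parked at about (326,268). The amber bottle is at (398,332), on the robot side of the machine, so the nest is (-112,-27) and the target home is (-35,-27). The side view confirms the bottle, with its neck and brass cap, at about (425,260).

```bash
sed -i 's/r=np.array(d/r=R(d)@np.array([(u-d["cx"])\/d["fx"],(v-d["cy"])\/d["fy"],1]); p=np.array(d["position"]); return p+r*(z-p[2])\/r[2]\n    r=np.array(d/; s/np.array(d\[.rotation.\]).T/R(d).T/' h.py; echo 'def R(d): return cv2.Rodrigues(np.array(d["rotation"],float))[0]' >> h.py
python3 - <<'E'
from h import *
d=load('top');im=d['image']
g=cv2.cvtColor(im,cv2.COLOR_RGB2GRAY)
# screws: dark local blobs near guesses
for (u,v) in [(318,202),(470,223),(460,310),(306,295)]:
    w=g[v-6:v+7,u-6:u+7].astype(float); print(np.round(w[6]),)
    m=np.clip(np.median(w)-20-w,0,None); m[:2]=0;m[-2:]=0
    yy,xx=np.mgrid[v-6:v+7,u-6:u+7]; c=((m*xx).sum()/m.sum(),(m*yy).sum()/m.sum()); print(c,ray(d,*c,.108))
# knob
m=(g<35).astype(np.uint8)[250:290,305:345]; n,l,s,c=cv2.connectedComponentsWithStats(m)
print(s,c+[305,250])
cv2.imwrite('pics/crop.png',cv2.resize(im[180:330,290:490,::-1],None,fx=4,fy=4,interpolation=cv2.INTER_CUBIC))
E
```

```text
[141. 137. 138. 107.  44.  51.  56.  51.  56. 109. 147. 145. 145.]
(np.float64(317.9710242587601), np.float64(202.16981132075472)) [0.65379258 0.07581104 0.108     ]
[130. 121.  85.  58.  63.  63.  57.  82. 122. 130. 134. 114.  73.]
(np.float64(469.9190794357832), np.float64(222.5827765404603)) [ 0.61792235 -0.15268242  0.108     ]
[133. 124.  89.  67.  73.  73.  71.  69. 105. 133. 135. 120.  91.]
(np.float64(459.80942184154173), np.float64(309.54496788008566)) [ 0.48802309 -0.13186728  0.108     ]
[51. 56. 55. 61. 68. 68. 67. 64. 64. 61. 60. 61. 59.]
(np.float64(303.8271844660194), np.float64(296.63495145631066)) [0.51021602 0.09871227 0.108     ]
[[   0    0   40   40 1247]
 [  11    1   22   29  347]
 [  37    6    1    1    1]
 [  28   12    1    1    1]
 [  33   13    1    4    4]] [[324.00561347 269.51483561]
 [326.04610951 269.5648415 ]
 [342.         256.        ]
 [333.         262.        ]
 [338.         264.5       ]]
```

View pics/crop.png

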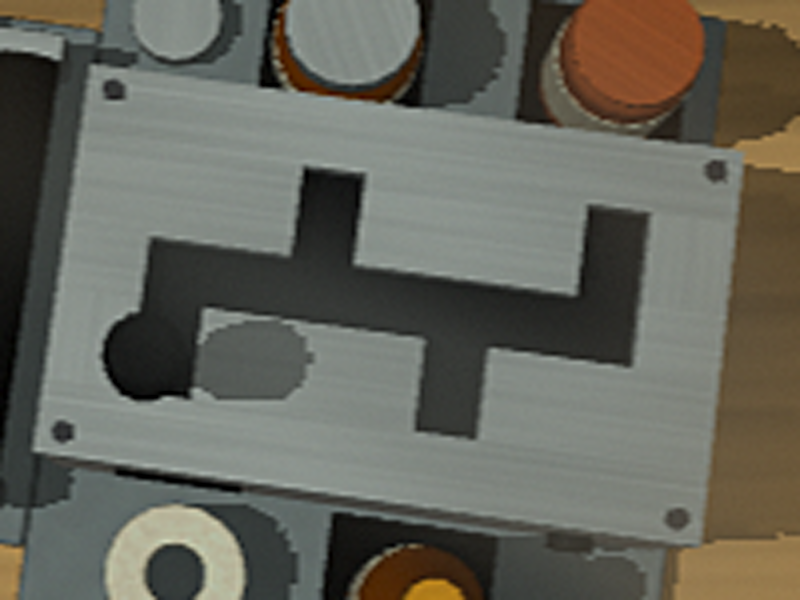

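The crop shows the whole gate. The fourth screw is at crop (63,432), and the knob circle is centred near (147,355) with a radius of 43. The target slot's end corners are at (415,432) and (476,438).

```bash
cat > m.py <<'E'
from h import *
d=load('top'); f=lambda a,b,z:ray(d,290+a/4-.375,180+b/4-.375,z)
P=np.array([f(114,90,.107),f(716,170,.107),f(677,518,.107),f(63,432,.107)])
c=P.mean(0); yv=(P[0]+P[3]-P[1]-P[2])[:2]; xv=(P[0]+P[1]-P[2]-P[3])[:2]
yaw=np.arctan2(-yv[0],yv[1]); yaw2=np.arctan2(xv[1],xv[0]); print('c',c,yaw,yaw2)
Q=np.array([[np.cos(yaw),-np.sin(yaw)],[np.sin(yaw),np.cos(yaw)]])
loc=lambda p:(Q.T@(p[:2]-c[:2])*1000).round(1)
print('screws',[loc(p) for p in P])
for n,a,b in [('tgt end L',415,432),('tgt end R',476,438),('ch L',427,338),('ch R',487,347),('s1 TL',303,168),('s1 TR',366,174),('s3 TL',587,205),('s3 TR',650,213),('ch end',632,366),('ch TL',152,238)]: print(n,loc(f(a,b,.106)))
print('knob',f(147,355,.184),loc(f(147,355,.184)))
wp=[(-35,81),(0,81),(0,-27),(-35,-27)]
W=[c[:2]+Q@(np.array(w)/1000) for w in wp]
print('wp',np.round(np.array(W)*1000,1)); print('steps',np.round(np.diff(W,axis=0)*1000,1))
s=get_state();T=cv2.Rodrigues(s['tool_rot'])[0];print('tool y',T[:,1],'ang',np.degrees(np.arctan2(T[1,1],T[0,1])))
E
python3 m.py
```

```text
c [ 0.57132261 -0.02744221  0.107     ] -0.15368085630617656 -0.15611018359510517
screws [array([ 66. , 114.5]), array([  65.9, -114.8]), array([ -65.9, -114.7]), array([-66., 115.])]
tgt end L [-47.7 -15.3]
tgt end R [-46.7 -38. ]
ch L [-12.  -15.4]
ch R [-12.3 -38. ]
s1 TL [45.9 39.1]
s1 TR [46.8 15.2]
s3 TL [ 46.2 -68.7]
s3 TR [ 46.4 -92.4]
ch end [-12.  -92.2]
ch TL [11.5 92.2]
knob [0.54480363 0.06261958 0.184     ] [-40.   84.9]
wp [[549.1  58. ]
 [583.7  52.6]
 [567.2 -54.1]
 [532.6 -48.8]]
steps [[  34.6   -5.4]
 [ -16.5 -106.7]
 [ -34.6    5.4]]
tool y [ 0.40485855 -0.91437764 -0.00175413] ang -66.11769744840471
```

```bash
python3 -m jog '[[0,0,50,0],[20,46,50,-0.08],[40,92,50,-0.16],[60,138,50,-0.24],[80,184,50,-0.32],[100,230,50,-0.40],[120,276,50,-0.48],[142,327,50,-0.57]]' 1 25
```

```text
time: 1.1
position: [0.4052, -0.266, 0.2468]
tool_rot: [3.132, -0.246, -0.001]
ft_force: [0.2, 0.6, -0.3]
grip_width: 1.002
```

```bash
python3 -m jog '[[20,46,0,0],[40,92,0,0],[60,138,0,0],[80,184,0,0],[100,230,0,0],[120,276,0,0],[142,328,0,0],[142,328,0,0]]'
python3 - <<'E'
from h import *
s=get_state();T=cv2.Rodrigues(s['tool_rot'])[0];print(s['position'],'ang',np.degrees(np.arctan2(T[1,1],T[0,1])),s['ft_force'])
snap('side','side2.png')
d=snap('top','top2.png')
E
```

```text
time: 2.1
position: [0.5471, 0.0666, 0.2466]
tool_rot: [-3.13, 0.226, 0.002]
ft_force: [-0.6, -1.5, 0.4]
grip_width: 1.001
[0.54705024 0.06664971 0.24663269] ang -98.25981709414185 [-0.55526166 -1.54051129  0.39331025]
```

View pics/side2.png

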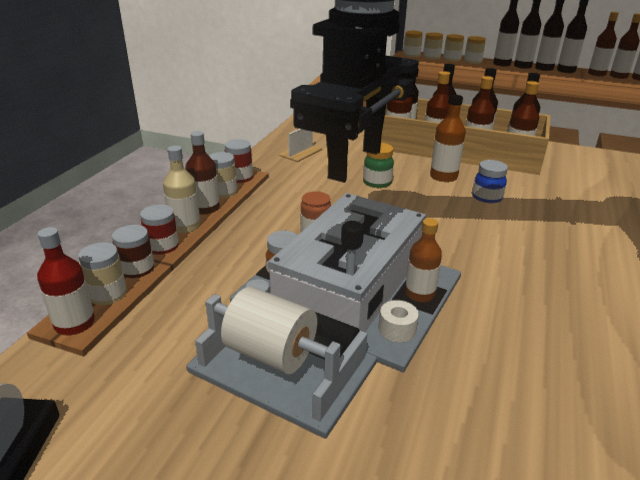

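The side view shows the open fingers at about (340,170) and (372,150), above the knob at (352,235), with everything clear. I'll cross-check the knob position from the side view.

Run:
```python
from h import *
s=get_state();print(s['position'])
d=load('side');im=d['image'];m=(im.max(2)<30).astype(np.uint8)[218:252,338:368]
n,l,st,c=cv2.connectedComponentsWithStats(m);k=1+st[1:,4].argmax();print(st[k]+[338,218,0,0,0])
u=338+st[k][0]+st[k][2]/2-.5;v=218+st[k][1]+st[k][3]/2-.5
p=ray(d,u,v,.167);print(u,v,p)
c0=np.array([.57132,-.02744]);a=-.155;Q=np.array([[np.cos(a),-np.sin(a)],[np.sin(a),np.cos(a)]]);print(Q.T@(p[:2]-c0))
print(proj(d,[.549,.058,.167]),proj(d,[.547,.061,.167]))
```

```text
[0.54677462 0.06084142 0.24648335]
[338 218  30  34 415]
352.5 234.5 [0.54423933 0.06386092 0.167     ]
[-0.04085106  0.08602565]
(np.float64(350.47593361937004), np.float64(231.70467622490492)) (np.float64(351.20255921452963), np.float64(233.06656702071507))
```

```bash
python3 -m jog '[[-1,1,-20,0],[-1,1,-40,0],[-1,1,-60,0],[-1,1,-75,0],[-1,1,-85,0],[-1,1,-93,0],[-1,1,-93,0],[-1,1,-93,0]]'
python3 - <<'E'
from h import *
d=snap('side','side3.png');im=d['image'][100:300,220:487,::-1]
cv2.imwrite('pics/c3.png',cv2.resize(im,None,fx=3,fy=3))
E
```

```text
time: 3.2
position: [0.5465, 0.0618, 0.1546]
tool_rot: [-3.132, 0.24, -0.001]
ft_force: [0.2, -0.4, -0.0]
grip_width: 1.001
```

View pics/c3.png

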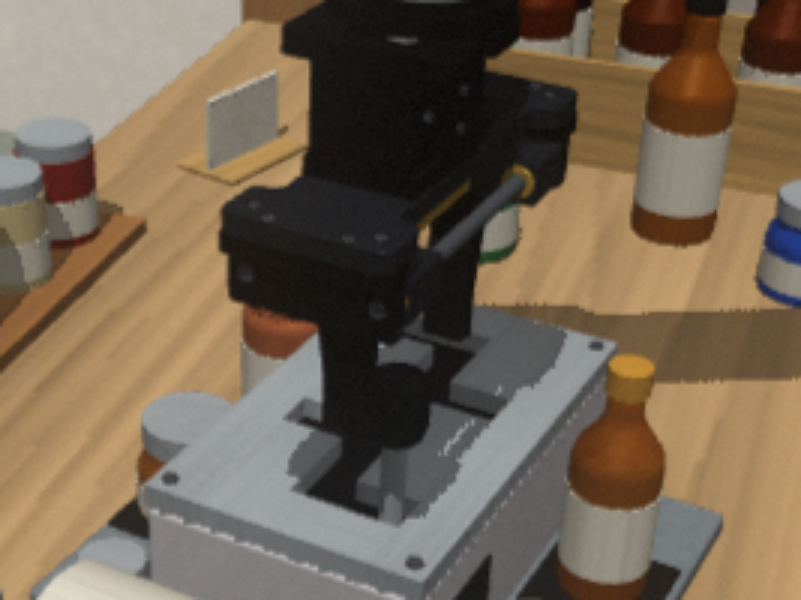

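Run:
```python
from h import *
d=load('side');s=get_state();T=cv2.Rodrigues(s['tool_rot'])[0];p=s['position'];print(p)
cr=lambda q:np.round((np.array(proj(d,q))-[220,100])*3)
print('z',T[:,2])
for y in(-.058,-.0435,.0435,.058):
  for x in(-.0095,.0095): print(y,x,cr(p+T@[x,y,0]))
for q in [(.547,.0615),(.5442,.0639)]:
  print('knob',[cr([q[0],q[1],z]) for z in(.15,.167,.184)])
```

```text
[0.54656094 0.06178826 0.15470129]
z [ 1.01153717e-03 -2.84675472e-05 -9.99999488e-01]
-0.058 -0.0095 [352. 492.]
-0.058 0.0095 [314. 479.]
-0.0435 -0.0095 [368. 475.]
-0.0435 0.0095 [329. 463.]
0.0435 -0.0095 [451. 386.]
0.0435 0.0095 [415. 375.]
0.058 -0.0095 [464. 373.]
0.058 0.0095 [428. 362.]
knob [array([391., 431.]), array([393., 400.]), array([395., 368.])]
knob [array([396., 435.]), array([398., 404.]), array([399., 371.])]
```

The drawn fingertips look about 20 mm higher than the reported TCP suggests. I'll lower by 8 mm, which still clears the reel bed, then close and check.

```bash
python3 -m jog '[[0,0,-4,0],[0,0,-8,0],[0,0,-8,0],[0,0,-8,0],[0,0,-8,0],[0,0,-8,0],[0,0,-8,0],[0,0,-8,0]]'; python3 -m jog '[[0,0,0,0],[0,0,0,0],[0,0,0,0],[0,0,0,0],[0,0,0,0],[0,0,0,0],[0,0,0,0],[0,0,0,0]]' -1 20
python3 - <<'E'
from h import *
d=snap('side','side4.png');im=d['image'][100:300,220:487,::-1]
im=np.clip(im.astype(float)*1.8,0,255).astype(np.uint8)
cv2.imwrite('pics/c4.png',cv2.resize(im,None,fx=3,fy=3))
E
```

```text
time: 4.25
position: [0.5461, 0.0616, 0.1461]
tool_rot: [3.132, -0.24, -0.0]
ft_force: [-0.1, 0.7, 0.0]
grip_width: 1.002
time: 5.25
position: [0.5462, 0.0621, 0.1461]
tool_rot: [-3.132, 0.24, -0.0]
ft_force: [1.1, 1.6, -0.9]
grip_width: 0.332
```

View pics/c4.png

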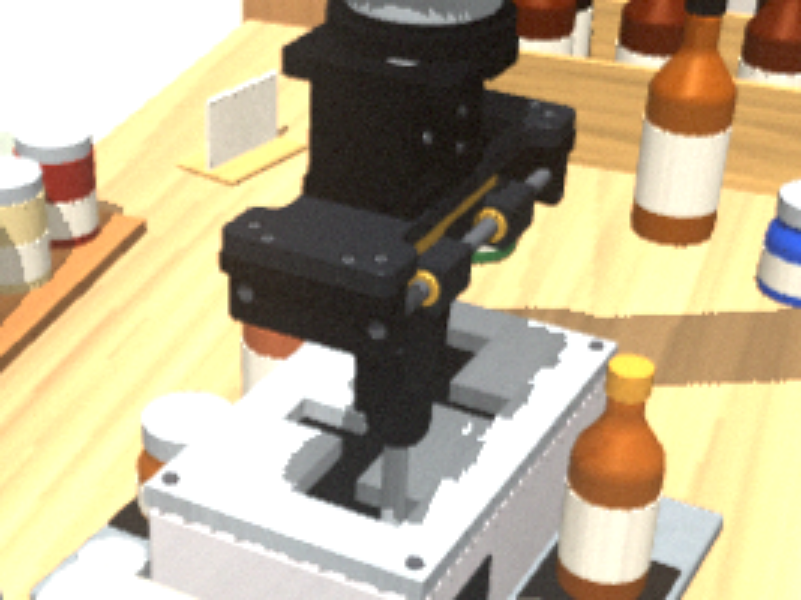

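The grip is 29 mm wide on the 30 mm knob, with low force. Next I move it out of parking along the gate's x.

```bash
python3 -m jog '[[4,-1,0,0],[9,-2,0,0],[15,-3.2,0,0],[21,-4.4,0,0],[27,-5.7,0,0],[32,-6.8,0,0],[36,-7.6,0,0],[36,-7.6,0,0]]'
python3 - <<'E'
from h import *
s=get_state();p=s['position'];c0=np.array([.57132,-.02744]);a=-.155;Q=np.array([[np.cos(a),-np.sin(a)],[np.sin(a),np.cos(a)]]);print(1e3*Q.T@(p[:2]-c0),s['ft_force'],Q.T@s['ft_force'][:2])
E
```

```text
time: 6.3
position: [0.5829, 0.0538, 0.1461]
tool_rot: [3.132, -0.241, 0.002]
ft_force: [1.7, 2.3, 0.2]
grip_width: 0.328
[-1.11666552 82.04895488] [1.69542726 2.32672359 0.17160043] [1.31590187 2.56056996]
```

```bash
python3 -m jog '[[-1,-6,0,0],[-2.2,-14,0,0],[-3.6,-23,0,0],[-5,-32,0,0],[-6.4,-41,0,0],[-7.6,-49,0,0],[-8.4,-54,0,0],[-8.4,-54,0,0]]'
python3 - <<'E'
from h import *
s=get_state();p=s['position'];c0=np.array([.57132,-.02744]);a=-.155;Q=np.array([[np.cos(a),-np.sin(a)],[np.sin(a),np.cos(a)]]);print(1e3*Q.T@(p[:2]-c0),s['ft_force'],Q.T@s['ft_force'][:2])
E
```

```text
time: 7.3
position: [0.5735, -0.0013, 0.1461]
tool_rot: [3.131, -0.242, -0.001]
ft_force: [0.4, -2.1, 0.5]
grip_width: 0.327
[-1.84285964 26.1497071 ] [ 0.43762538 -2.13166305  0.47255796] [ 0.76146527 -2.03854703]
```

```bash
python3 -m jog '[[-0.8,-6,0,0],[-1.8,-13,0,0],[-3,-22,0,0],[-4.2,-31,0,0],[-5.4,-40,0,0],[-6.4,-47,0,0],[-7,-51,0,0],[-7,-51,0,0]]'
python3 - <<'E'
from h import *
s=get_state();p=s['position'];c0=np.array([.57132,-.02744]);a=-.155;Q=np.array([[np.cos(a),-np.sin(a)],[np.sin(a),np.cos(a)]]);print(1e3*Q.T@(p[:2]-c0),s['ft_force'],Q.T@s['ft_force'][:2])
d=snap('side','side5.png');im=d['image'][190:310,255:415,::-1]
im=np.clip(im.astype(float)*1.5,0,255).astype(np.uint8)
cv2.imwrite('pics/c5.png',cv2.resize(im,None,fx=5,fy=5,interpolation=cv2.INTER_CUBIC))
cr=lambda l,z:np.round((np.array(proj(d,[*(c0+Q@(np.array(l)/1e3)),z]))-[255,190])*5)
for l in [(-12,-15),(-47,-15),(-12,-39),(-47,-39),(-66,114.7),(66,114.7)]: print(l,cr(l,.106))
print('post',cr(1e3*Q.T@(p[:2]-c0),.106),cr(1e3*Q.T@(p[:2]-c0),.15))
E
```

```text
time: 8.3
position: [0.5665, -0.0521, 0.1461]
tool_rot: [3.131, -0.242, -0.001]
ft_force: [-1.9, -0.9, 1.3]
grip_width: 0.33
[ -0.94074178 -25.09695438] [-1.85254238 -0.91181735  1.25518924] [-1.68956678 -1.18688173]
(-12, -15) [539. 216.]
(-47, -15) [641. 246.]
(-12, -39) [571. 182.]
(-47, -39) [672. 211.]
(-66, 114.7) [512. 485.]
(66, 114.7) [106. 345.]
post [521. 192.] [529.  71.]
```

View pics/c5.png

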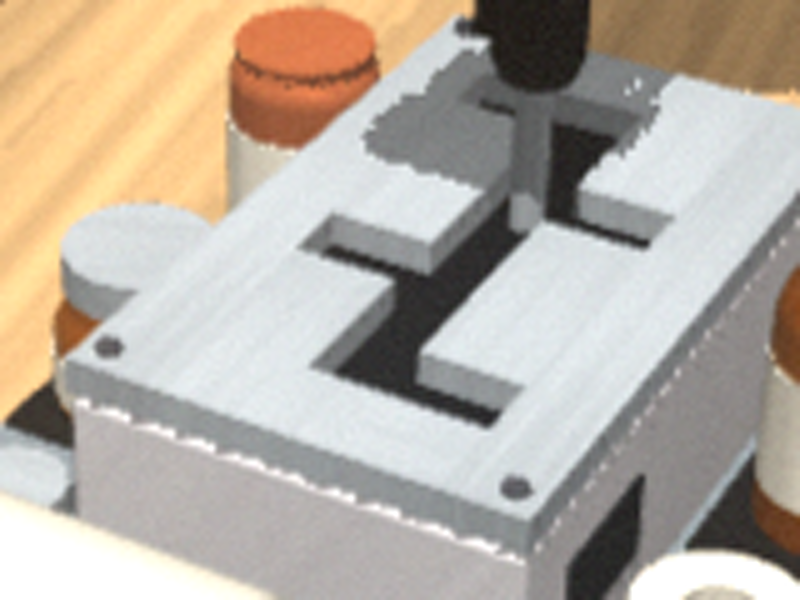

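The picture shows the post in the channel right at the mouth of the target slot, at about (525,195), and the calibration agrees with the screws to about 1 mm. Next I push it into the slot.

```bash
python3 -m jog '[[-4,0.5,0,0],[-9,1.1,0,0],[-15,1.9,0,0],[-21,2.6,0,0],[-27,3.4,0,0],[-32,4,0,0],[-35.7,4.5,0,0],[-35.7,4.5,0,0]]'
python3 - <<'E'
from h import *
s=get_state();p=s['position'];c0=np.array([.57132,-.02744]);a=-.155;Q=np.array([[np.cos(a),-np.sin(a)],[np.sin(a),np.cos(a)]]);print(1e3*Q.T@(p[:2]-c0),s['ft_force'],Q.T@s['ft_force'][:2])
d=snap('side','side6.png');im=d['image'][190:310,255:415,::-1]
im=np.clip(im.astype(float)*1.5,0,255).astype(np.uint8)
cv2.imwrite('pics/c6.png',cv2.resize(im,None,fx=5,fy=5,interpolation=cv2.INTER_CUBIC))
cr=lambda l,z:np.round((np.array(proj(d,[*(c0+Q@(np.array(l)/1e3)),z]))-[255,190])*5)
for l in [(-35,-27),(-38,-27),(-41,-27),(-47,-27)]: print(l,cr(l,.106),cr(l,.15))
E
```

```text
time: 9.35
position: [0.5304, -0.0461, 0.146]
tool_rot: [-3.132, 0.24, 0.002]
ft_force: [-1.1, -0.4, 0.9]
grip_width: 0.326
[-37.55832301 -24.76231981] [-1.08318131 -0.43937987  0.94329908] [-1.00236411 -0.60133401]
(-35, -27) [621. 218.] [632.  96.]
(-38, -27) [630. 221.] [641.  99.]
(-41, -27) [639. 223.] [650. 101.]
(-47, -27) [656. 229.] [668. 106.]
```

View pics/c6.png

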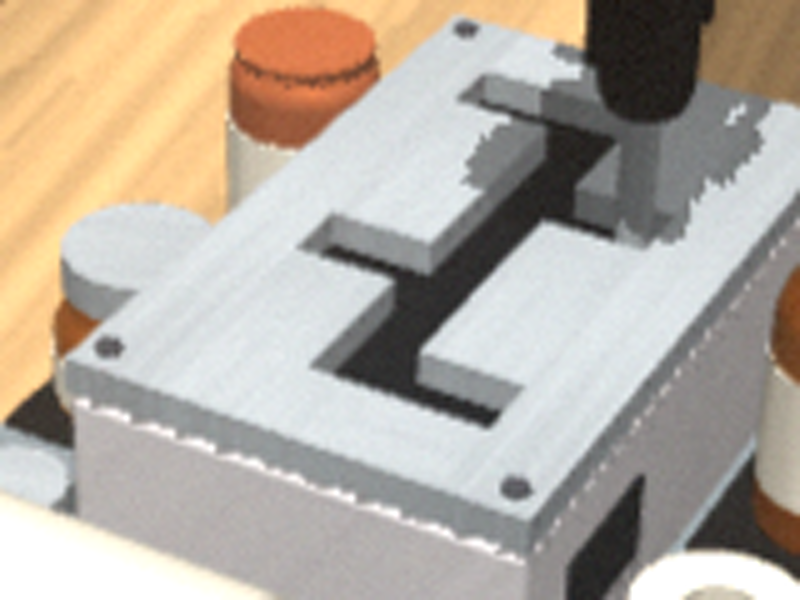

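The post, seen at about (640,150)–(640,235), sits in the bottle's slot near the end wall with almost no force on it. Now I release and lift straight up.

```bash
python3 -m jog '[[0,0,0,0],[0,0,0,0],[0,0,0,0],[0,0,0,0],[0,0,0,0],[0,0,0,0],[0,0,0,0],[0,0,0,0]]' 0.4; python3 -m jog '[[0,0,10,0],[0,0,30,0],[0,0,55,0],[0,0,80,0],[0,0,105,0],[0,-40,110,0],[-15,-85,110,0],[-30,-130,110,0]]';python3 -m jog '[[-15,-40,0,0],[-30,-80,0,0],[-45,-120,0,0],[-60,-160,0,0],[-60,-160,0,0],[-60,-160,0,0],[-60,-160,0,0],[-60,-160,0,0]]'
python3 - <<'E'
from h import *
d=snap('top','top7.png');snap('side','side7.png')
cv2.imwrite('pics/c7.png',cv2.resize(d['image'][200:350,290:490,::-1],None,fx=4,fy=4,interpolation=cv2.INTER_CUBIC))
c0=np.array([.57132,-.02744]);a=-.155;Q=np.array([[np.cos(a),-np.sin(a)],[np.sin(a),np.cos(a)]])
for l in [(-35,-27),(-38,-27),(-41,-27)]: print(l,(np.array(proj(d,[*(c0+Q@(np.array(l)/1e3)),.184]))-[290,200])*4)
E
```

```text
time: 10.4
position: [0.531, -0.0465, 0.1461]
tool_rot: [3.132, -0.24, -0.0]
ft_force: [0.1, -0.1, 0.4]
grip_width: 0.695
time: 11.4
position: [0.5009, -0.1777, 0.2571]
tool_rot: [3.132, -0.239, 0.002]
ft_force: [1.3, -0.0, -0.9]
grip_width: 0.699
time: 12.4
position: [0.4417, -0.3354, 0.2564]
tool_rot: [3.132, -0.237, 0.0]
ft_force: [1.1, 0.1, 0.1]
grip_width: 0.704
(-35, -27) [470.87547766 304.02654207]
(-38, -27) [469.79761724 312.68606623]
(-41, -27) [468.71873706 321.35378305]
```

View pics/c7.png

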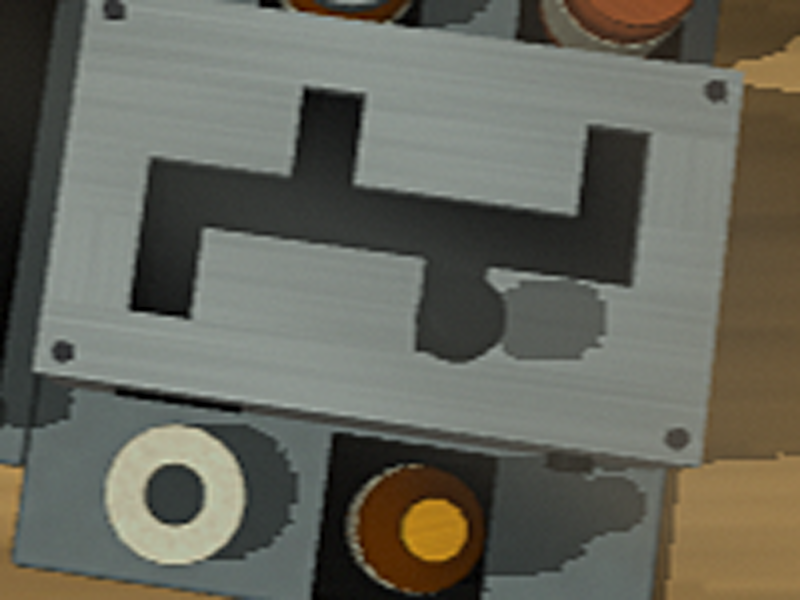

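The lever is now alone in the slot that points at the amber bottle. The knob is at crop (463,317), which is about (-39,-25) mm, and the arm is clear.

```bash
python3 -c "
from bench import *
print(close_job())"
```

```text
the job is handed in; nothing more can be done
None
```

The lever is in the slot that points at the tall amber bottle, the near-side slot at (-35,-27) mm. I gripped the knob and took it out of parking and along the channel into the slot. I then released it, lifted clear and handed the job in at about 12.5 s.

- **Forces:** the wrist force was at most about 3 N at the end of each move, so there was no sign of the lever being forced against the walls. I did not read forces during the moves.
- **Final position:** the last top view shows the knob alone in that slot at about (-39,-25) mm in gate axes. The tool position just before release gave (-37.6,-24.8) mm. Both are a few millimetres past home but short of the end wall at 41 mm.
- **Measurement disagreement:** the same method put the parked knob at about (-39,+85) mm instead of the stated (-35,+81). Either it sat off-centre in its play or my measurements carry a bias of about 4 mm. The final position is within the slot's play either way.
- **Unexplained:** before I gripped the knob, the fingertips in the side picture looked about 20 mm higher than the reported tool height. I lowered 8 mm, and the grip then closed at 29 mm on the 30 mm knob and held. I did not find the cause.

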